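# Push a column home with the sprung lever and hold its split clamp shut

## Robot

A 6-joint arm with a two-finger parallel gripper is mounted at the origin on a cart in front of the work surface, level with it; the furniture and walls round the work are solid. World frame = base frame: x ahead of the robot, y to its left, z up, the work surface at z = 0. Lengths are in m, angles in rad, forces in N, time in s.
With the tool pointing down it reaches from about 0.425 to 0.95 m from the base axis. Payload 3.5 kg.
Tool frame: the origin (TCP) lies on the centre line of the jaws, within the pads' length; the fingertips stand 14 mm ahead of it and the grasp point (between the pads) lies 5 mm behind it (ctrl.finger_overhang is the distance from the TCP to the fingertips, in m); z points along the fingers, y is the line along which they close (so a half turn about z gives the same grasp; the last joint's range is limited). The gripper opens to 85 mm and grips with 20 to 120 N. Pads are 22 mm wide; open, the fingers measure 114 mm over their backs; the gripper's body (76 mm by 85 mm) begins 54 mm behind the grasp point. The pads swing forward as they close: fully open they stand 13 mm farther back than shut.
Start: joints at [-1.347, 0.286, 1.577, -0, 1.279, -0.15], TCP at [0.247, -0.628, 0.245] pointing down, gripper open.
Joint ranges: [-2.77, 2.77], [-0.9, 2.22], [0.21, 2.48], [-1.53, 4.67], [0.24, 2.81], [-2.84, 2.84]. Speed limits (rad/s): [2.79, 2.79, 3.14, 3.14, 3.14, 3.14].

## Interface

Orientations are given as a unit quaternion [x, y, z, w].
In Python, from plant import ctrl gives the robot as it stands.
- The arm moves only by the tool send_rows, never from a script. Its argument "moves" is text: rows parted by semicolons, each of 7 numbers parted by spaces: the turn, a rotation vector about the tool's x, y, z in units of 360 degrees (1.0 is 360 degrees), then the shift along the tool's x, y, z in units of 20 cm (1.0 is 20 cm), then the gripper's target within -1 to 1 (fully open at 1, half-way at 0, shut at -1). A call has 1 to 12 rows; each row is the pose to reach, as a shift and turn from the pose commanded when the call began, along the tool's axes at that moment, turning the shorter way round; what a row does not reach only later rows make up. A row lasts 1/8 s, in which the tool goes at most 62.5 mm and 10.7 degrees, less where a joint would pass 70% of its speed; a pose out of reach is approached as far as the arm can. A call with a number of a shift or a turn outside -1 to 1 is refused whole. A call with a gripper value outside its range is refused whole. The fingers move at their own pace and stop on an object; "newtons" is the grip in N (left out, the last holds). Time passes only in rows, so rows that repeat a pose let the fingers close. It gives the time, the measured TCP pose, the force, the opening and the grip force at its end, in the units of the state.
- ctrl.get_state(): the state, without advancing time (a new reading comes with each control period).
- ctrl.read_camera(name): name is "scene" or "side" or "wrist"; returns a dict with "image" (480x640x3 uint8, red, green, blue), "fovy" (degrees; the focal length in pixels is half the picture's height over the tangent of half this angle, whatever the lens; pixels are square), "cx", "cy" (the principal point, pixels), "extrinsics" (4x4, takes a point from camera to world coordinates). Camera axes: x right, y up, looking along -z (the intrinsics and any distortion apply to the point x, -y, -z); pixel columns grow to the right and rows downward; lengths in m; the calibration is good to about 2 mm. A picture is of the moment at which its call begins. There is no depth.
- ctrl.sign_off(): hands the job in; it is judged then, once.
The state is a dict: "time": time; "qpos": joint angles; "dq": joint speeds; "joint_efforts": joint torques, N m; "eef_pos": TCP position; "tcp_rot": TCP orientation; "contact_force": force on the tool from outside, world axes, zero at the start; "wrist_torque": the same for the moment, N m; "opening": opening from 0.0 (shut) to 1.0 (fully open); "finger_force": force on a finger pad.
Only numpy, scipy, OpenCV 4.12 (cv2) and the standard library are available. Lean on these libraries where they do the work, as an engineer would, in place of code of your own. Each camera call takes 0.05 s, during which the arm holds its last target. There are 200 camera calls.

## Task

The metal column lies in the lower clamp half on the jig but is not pushed along to its stop: pull the jig's sprung lever by its black knob through its full stroke, so that it pushes the column home, then ease the lever back slowly to rest without letting it snap. Then take the loose upper clamp half by its rib, fit it the right way round over the two dowels and press it down until the two halves meet flush against the sprung lifter pins. Finish still holding it pressed shut (do not let go, I will put the screws in), and leave the jar, the small bottle and the plain block alone.

Things in the scene. Friction and masses are not known exactly. Their poses are not given: they have to be found in the camera images.
- clamp_jig: the jig, fixed on the table: dark base plate 100 x 250 x 15 mm carrying the aluminium lower clamp half, 76 mm (x) x 66 mm (y), whose split face is 45 mm up, with a channel along y, 12 mm wide, 5 mm deep. Origin on the table under the lower half's middle; y along the channel towards the lever; z up. Stop post at y -91 mm, top 55 mm up. Yaw up to about 0.22 rad from the world axes
- face_mid (a point): middle of the lower half's split face, 45 mm above the table; axes as the jig's
- big_dowel (a point): foot of the big dowel on the split face, at x +22, y +18 mm from its middle: steel pin of 12 mm diameter, 14 mm high, its upper 6 mm tapered to 5 mm
- small_dowel (a point): foot of the small dowel on the split face, at x -22, y -18 mm: steel pin of 8 mm diameter, 14 mm high, its upper 6 mm tapered to 2.4 mm
- lifter (a joint): travel of two sprung lifter pins (flat-topped, 8 mm diameter, at x +22, y -18 and x -22, y +18 mm on the split face): 0 = up, 5 mm above the face; 0.005 m = pressed level. Together they push up with 5.6 N when up, about 9 N when level, so the upper half rests 5 mm off the face unless pressed down
- lever (a joint): angle of the sprung lever about its vertical pivot: 0 = at rest, arm towards the jig's -x; grows anticlockwise from above (knob moves towards the jig's -y); end of stroke 0.58 rad, where its roller has pushed the column home. Its spring takes about 1 N at the knob at rest, 5 N at full stroke, and throws it back if let go; swinging back faster than 2 rad/s (0.2 m/s at the knob) counts as snapping
- lever_pivot (a point): point on the lever's vertical pivot axis, at the height of the knob's middle (85 mm above the table), at x +37, y +117 mm of the jig
- knob_mid (a point): middle of the lever's knob: an upright black cylinder of 16 mm diameter and 42 mm height (56.5 to 98.5 mm above the table), 100 mm from the pivot axis. The flat lever arm runs 10 to 18 mm below the knob's lower end
- column_mid (a point): middle of the steel column: 176 mm long along its own y, tube of 10 mm diameter with square nuts 17 mm across near both ends. It lies loose in the channel, 9 to 19 mm short of home on the lever's side; home is when this point is over the middle of the split face (jig y = 0). Its axis is level with the split face
- rib_mid (a point): middle of the upper clamp half's grip rib, 39 mm above its underside. Loose aluminium plate 76 (x) x 66 (y) x 18 mm; rib on top 20 mm wide (x), 54 mm long (y), from 18 to 54 mm above the underside. Stands on the table, rib up, in one of two places right of the jig (the plain block in the other), yaw within 0.6 rad. Fitted, its axes point as the jig's. 0.2 to 0.26 kg
- big_hole (a point): centre of the 14 mm hole (through the plate, seen from above) that takes the big dowel, at its lower mouth: x +22, y +18 mm of the upper half, on its underside
- small_hole (a point): centre of the 10 mm hole that takes the small dowel, at its lower mouth: x -22, y -18 mm of the upper half, on its underside
- plain_block: bystander: plain flat aluminium block 52 x 64 x 13 mm, no rib; origin at its underside
- jar: bystander: clear jar with white lid, 45 mm diameter, 58 mm high, on the right; origin at its underside
- small_bottle: bystander: clear bottle with a wide cap, 56 mm diameter, 100 mm high, on the right; origin at its underside
- upper_half: the upper clamp half itself; origin at the middle of its underside, axes as told at rib_mid

How it is judged:
By the outcome, as a careful person would: the job done as asked, in the order asked, and still so for the second after the job is handed in, while the arm keeps its last pose, push and grip.
It also fails if it takes over 58 s, if anything falls off the work surface, if the arm or the gripper's body presses on something with over 40 N, if the wrist force passes 120 N, or if a joint passes its speed limit or range.

## Working session

There is one attempt and no reset: what is moved stays moved. The work goes in short steps, Python scripts to look and compute and a tool call to move; the robot and the scene stay as the last step left them, time stands still between calls to the robot, and variables do not carry over. Pictures are saved under pics/ and viewed, at most 10 in all, crops included, and the job is handed in when it is done.

Besides the shell and the picture viewer there is one more tool, called as name(argument=value, ...) on one line, values as JSON. send_rows: Moves the arm, as the interface text tells. Its arguments: {"type":"object","properties":{"moves":{"type":"string"},"newtons":{"type":"number"}},"required":["moves"]}

```bash
mkdir -p pics; ls; cat > h.py <<'E'
import numpy as np,cv2
from plant import ctrl
from scipy.spatial.transform import Rotation as R
def snap(n,f=None):
    c=ctrl.read_camera(n)
    if f: cv2.imwrite('pics/'+f,c['image'][:,:,::-1])
    return c
def par(c):
    return 240/np.tan(np.radians(c['fovy'])/2),c['cx'],c['cy'],np.array(c['extrinsics'])
def ray(c,u,v):
    f,cx,cy,E=par(c); d=E[:3,:3]@np.array([(u-cx)/f,-(v-cy)/f,-1]); return E[:3,3],d/np.linalg.norm(d)
def onz(c,u,v,z):
    o,d=ray(c,u,v); return o+d*(z-o[2])/d[2]
def tri(L):
    A=np.zeros((3,3));b=np.zeros(3)
    for o,d in L:
        P=np.eye(3)-np.outer(d,d);A+=P;b+=P@o
    p=np.linalg.solve(A,b); return p,[np.linalg.norm((np.eye(3)-np.outer(d,d))@(p-o)) for o,d in L]
def proj(c,p):
    f,cx,cy,E=par(c); q=E[:3,:3].T@(np.array(p)-E[:3,3]); return np.array([cx+f*q[0]/-q[2],cy-f*q[1]/-q[2]])
E
python3 - <<'E'
from h import *
for n in('scene','side','wrist'):
    c=snap(n,n+'0.png');print(n,{k:(np.round(v,3).tolist() if k!='image' else 0) for k,v in c.items()})
print(ctrl.get_state(),ctrl.finger_overhang)
E
```

```text
pics
scene {'image': 0, 'fovy': 45.704, 'cx': 317.046, 'cy': 227.507, 'extrinsics': [[-0.695, 0.41, -0.591, -0.332], [-0.719, -0.38, 0.582, 0.741], [0.014, 0.829, 0.559, 0.897], [0.0, 0.0, 0.0, 1.0]]}
side {'image': 0, 'fovy': 54.403, 'cx': 311.486, 'cy': 248.901, 'extrinsics': [[0.998, -0.017, 0.055, 0.576], [0.054, 0.626, -0.778, -1.058], [-0.021, 0.78, 0.625, 0.824], [0.0, 0.0, 0.0, 1.0]]}
wrist {'image': 0, 'fovy': 71.223, 'cx': 318.863, 'cy': 235.75, 'extrinsics': [[0.365, 0.881, 0.302, 0.324], [-0.931, 0.346, 0.115, -0.596], [-0.003, -0.323, 0.946, 0.373], [0.0, 0.0, 0.0, 1.0]]}
{'time': 0.15, 'qpos': array([-1.34699745e+00,  2.87019149e-01,  1.57783594e+00, -9.07914587e-06,
        1.27858188e+00, -1.49966618e-01]), 'dq': array([ 0.0006025 , -0.00042858, -0.00444667,  0.00135752, -0.00146771,
       -0.00015252]), 'joint_efforts': array([ 6.64251147e-04, -4.06603932e+01, -2.93142718e+01, -1.22811184e-04,
        3.93236289e-03, -4.17518820e-06]), 'eef_pos': array([ 0.24639746, -0.62790671,  0.24422949]), 'tcp_rot': array([ 9.82587523e-01,  1.85798035e-01, -3.83776934e-05, -9.21368202e-04]), 'contact_force': array([ 0.92774041, -0.07900159,  0.36221402]), 'wrist_torque': array([-0.02174994, -0.00828982, -0.04586451]), 'finger_force': 0.0, 'opening': 0.9938678609136824} 0.014
```

View pics/scene0.png

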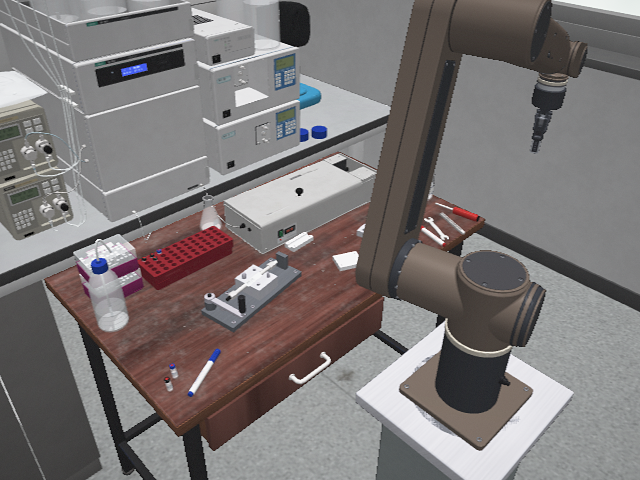

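View pics/side0.png

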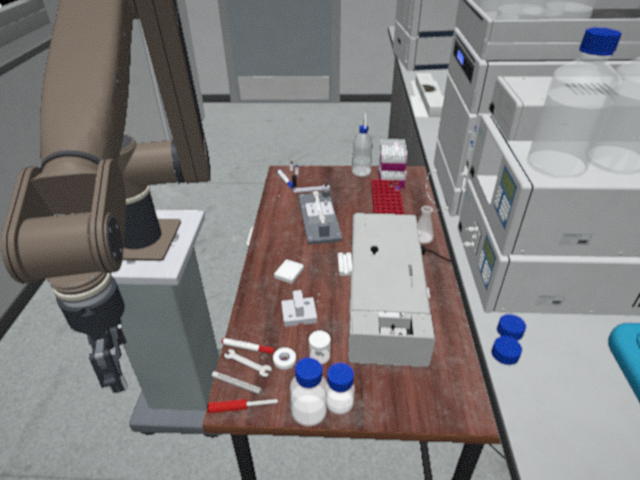

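Scene: the jig is at about (255,285), with the knob near (241,303). Side: the jig is at about (320,215), the upper half with rib at (299,308), and the plain block at (289,271). I'll enlarge these.

```bash
python3 - <<'E'
import cv2,numpy as np
a=cv2.imread('pics/scene0.png')[240:340,190:320]; b=cv2.imread('pics/side0.png')[160:340,265:365]
a=cv2.resize(a,None,fx=3.8,fy=3.8,interpolation=cv2.INTER_CUBIC); b=cv2.resize(b,None,fx=3,fy=3,interpolation=cv2.INTER_CUBIC)
o=np.zeros((600,800,3),np.uint8);o[:a.shape[0],:a.shape[1]]=a;o[:b.shape[0],500:800]=b
cv2.imwrite('pics/c1.png',o)
E
```

```text
(no output)
```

View pics/c1.png

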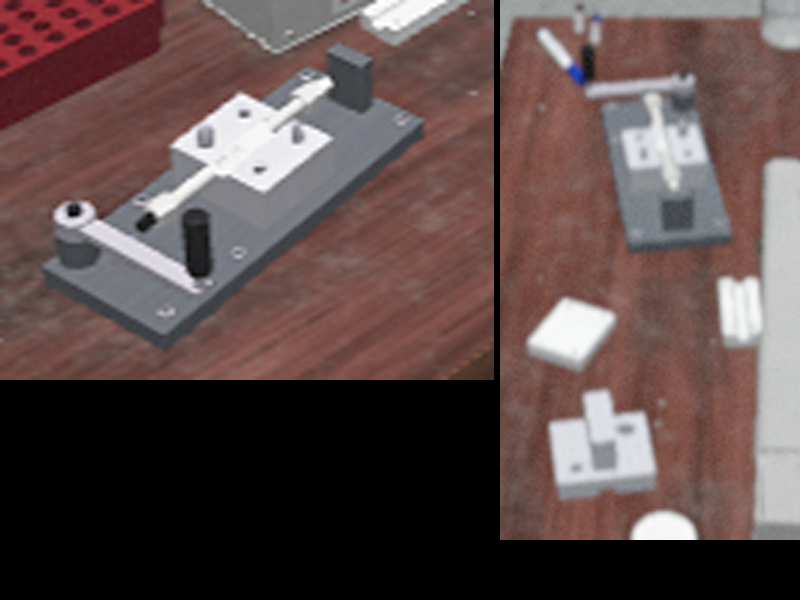

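Crop: the knob mid is at scene (242.4,304) and side (294.3,181). The pivot top is at scene (209.5,294.7) and side (326.3,186), the stop-post top at scene (281.8,255) and side (324.3,226). The rib top is at side (298,298), with the large hole at the far right and the small hole at the near left.

```bash
python3 - <<'E'
from h import *
s=ctrl.read_camera('scene');d=ctrl.read_camera('side')
S=lambda X,Y:ray(s,190+X/3.8,240+Y/3.8)
D=lambda X,Y:ray(d,265+(X-500)/3,160+Y/3)
for n,a,b in [('knobmid',(199,243),(588,64)),('knobtop',(196,216),(590,48)),('piv',(74,208),(684,78)),('post',(349,57),(678,198)),('bigdowel',(206,130),(684,128)),('smalldowel',(299,130),(644,150))]:
    print(n,*[np.round(x,4) for x in tri([S(*a),D(*b)])])
dz=lambda X,Y,z:np.round(onz(d,265+(X-500)/3,160+Y/3,z),4)
print('rib',[dz(*p,.054) for p in [(582,393),(608,391),(614,432),(588,437)]])
print('plate',[dz(*p,.018) for p in [(549,420),(648,413),(656,480),(560,487)]],'holes',dz(625,430,.018),dz(576,468,.018))
print('base',[dz(*p,.015) for p in [(603,105),(693,100),(730,240),(630,246)]])
E
```

```text
knobmid [0.437  0.2069 0.0757] [0.0019 0.0019]
knobtop [0.4394 0.2065 0.0945] [0.0026 0.0026]
piv [0.5367 0.2246 0.0494] [0.0017 0.0017]
post [0.5373 0.0073 0.0502] [0.0016 0.0016]
bigdowel [0.5393 0.1237 0.0521] [0.002 0.002]
smalldowel [0.5005 0.0819 0.0525] [0.0029 0.0029]
rib [array([ 0.4713, -0.2604,  0.054 ]), array([ 0.4917, -0.2575,  0.054 ]), array([ 0.4995, -0.3024,  0.054 ]), array([ 0.48  , -0.3084,  0.054 ])]
plate [array([ 0.4423, -0.2553,  0.018 ]), array([ 0.5221, -0.2447,  0.018 ]), array([ 0.5319, -0.3177,  0.018 ]), array([ 0.4583, -0.3274,  0.018 ])] holes [ 0.5046 -0.2646  0.018 ] [ 0.4689 -0.3072  0.018 ]
base [array([0.4505, 0.2263, 0.015 ]), array([0.5473, 0.2383, 0.015 ]), array([ 0.588 , -0.0087,  0.015 ]), array([ 0.4942, -0.0204,  0.015 ])]
```

```bash
cat >> h.py <<'E'
def mv(p,psi=None):
    s=ctrl.get_state();r=R.from_quat(s['tcp_rot']);M=r.as_matrix();sh=M.T@(np.array(p)-s['eef_pos'])/.2
    p0=np.arctan2(M[1,0],M[0,0]); psi=p0 if psi is None else psi
    T=R.from_matrix([[np.cos(psi),np.sin(psi),0],[np.sin(psi),-np.cos(psi),0],[0,0,-1]])
    print('turn',np.round((r.inv()*T).as_rotvec()/(2*np.pi),4),'shift',np.round(sh,4),'psi now',round(p0,4))
E
python3 -c "
from h import *
mv([.485,-.282,.25])"
```

```text
turn [-0.0002 -0.      0.    ] shift [ 1.7424 -1.1754 -0.0251] psi now 0.3738
```

send_rows(moves="0 0 0 0.87 -0.59 0 1;0 0 0 0.87 -0.59 0 1;0 0 0 0.87 -0.59 0 1;0 0 0 0.87 -0.59 0 1")

```text
time: 0.75
eef_pos: [0.3669, -0.4523, 0.2453]
tcp_rot: [0.982, 0.187, 0.0, -0.0]
contact_force: [-0.0, 0.2, 0.6]
opening: 1.003
finger_force: 0.0
```

send_rows(moves="0 0 0 0.87 -0.59 0 1;0 0 0 0.87 -0.59 0 1;0 0 0 0.87 -0.59 0 1;0 0 0 0.87 -0.59 0 1")

```text
time: 1.25
eef_pos: [0.4856, -0.2795, 0.2454]
tcp_rot: [0.982, 0.187, 0.0, 0.0]
contact_force: [-0.1, -0.9, -0.6]
opening: 0.999
finger_force: 0.0
```

```bash
python3 -c "
from h import *
snap('wrist','w1.png')
print(ctrl.get_state()['eef_pos'])
mv([.50,.20,.20],.17)"
```

```text
[ 0.48631981 -0.27842709  0.24542987]
turn [-0.0001 -0.0002  0.033 ] shift [ 0.9442 -2.1987  0.2299] psi now 0.3771
```

View pics/w1.png

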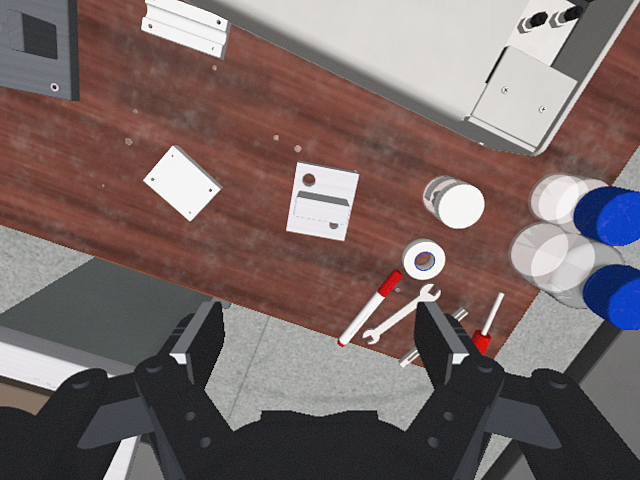

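The wrist view shows the upper half at (322,200), big hole at (309,180) and small hole at (334,226), so its yaw is about +0.18. The plain block is at (182,182). Moving on to the knob.

send_rows(moves="0 0 0 0.22 -0.78 0 1;0 0 0 0.22 -0.78 0 1;0 0 0 0.22 -0.78 0 1")

```text
time: 1.68
eef_pos: [0.4678, -0.119, 0.2453]
tcp_rot: [0.983, 0.186, -0.0, 0.0]
contact_force: [0.6, 0.2, 0.5]
opening: 1.0
finger_force: 0.0
```

send_rows(moves="0 0 0 0.22 -0.78 0 1;0 0 0 0.22 -0.78 0 1;0 0 0 0.22 -0.78 0 1")

```text
time: 2.05
eef_pos: [0.452, 0.0423, 0.2456]
tcp_rot: [0.983, 0.186, 0.0, 0.0]
contact_force: [0.7, -0.4, -0.8]
opening: 0.999
finger_force: 0.0
```

send_rows(moves="0 0 0.033 0.22 -0.78 0.1 0.3;0 0 0.033 0.22 -0.78 0.1 0.3;0 0 0.033 0.22 -0.78 0.1 0.3;0 0 0.033 0.22 -0.78 0.1 0.3")

```text
time: 2.55
eef_pos: [0.4359, 0.2039, 0.2248]
tcp_rot: [0.996, 0.085, -0.0, 0.0]
contact_force: [0.4, -0.7, 0.4]
opening: 0.649
finger_force: 0.0
```

```bash
python3 -c "
from h import *
snap('wrist','w2.png')
print(ctrl.get_state()['eef_pos'])
mv([.437,.207,.075],.17)"
```

```text
[0.43636246 0.20262141 0.22510442]
turn [ 0.0001  0.0001 -0.0002] shift [ 0.0071 -0.0217  0.7505] psi now 0.1687
```

View pics/w2.png

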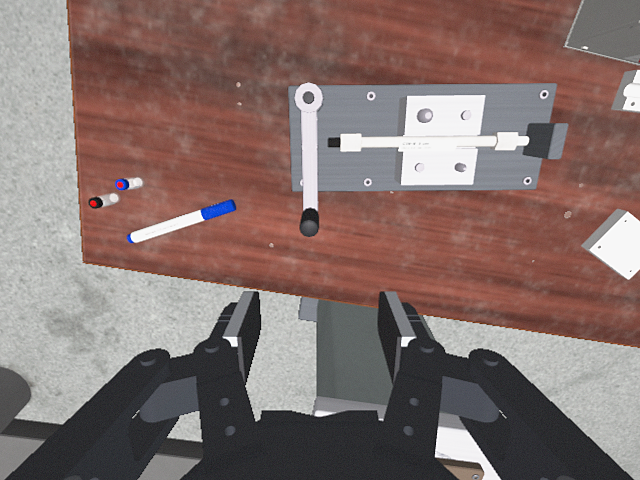

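The view shows the jig square to the camera, with the knob top at (310,216) and the pivot at (308,98). The dowel tops are at (425,115) and (420,167). I'll measure these.

```bash
python3 - <<'E'
from h import *
im=cv2.imread('pics/w2.png');c=ctrl.read_camera('wrist')
g=cv2.cvtColor(im,cv2.COLOR_BGR2GRAY)
# face: white contour within jig
m=(g[80:200,395:495]>215).astype(np.uint8)
cs=max(cv2.findContours(m,0,1)[0],key=cv2.contourArea)
m2=cv2.morphologyEx(m,cv2.MORPH_CLOSE,np.ones((9,9)));cs=max(cv2.findContours(m2,0,1)[0],key=cv2.contourArea)
q=cv2.approxPolyDP(cs,6,True)[:,0]+[395,80];print('face',q.tolist(),cv2.minAreaRect(cs))
for p in q: print(np.round(onz(c,*p,.045),4))
pr=lambda n,u,v,z:print(n,np.round(onz(c,u,v,z),4))
pr('knobtop',310,216,.0985);pr('piv',308,98,.05)
P=[onz(c,u,v,.015) for u,v in((288,86),(556,85),(537,189),(291,192))]
print(np.round(P,4)); 
d=P[1]-P[0];print('yaw edge',np.arctan2(-d[0]*-1,-d[1]))
k=(g[195:245,290:330]<60).astype(np.uint8);print('knobmask',cv2.boundingRect(max(cv2.findContours(k,0,1)[0],key=cv2.contourArea)))
E
```

```text
face [[484, 95], [407, 96], [405, 134], [395, 137], [395, 150], [403, 151], [401, 184], [472, 183], [477, 146], [494, 145], [494, 136], [480, 135]] ((49.5, 59.5), (89.0, 99.0), 90.0)
[0.5631 0.0832 0.045 ]
[0.5513 0.1476 0.045 ]
[0.5209 0.1415 0.045 ]
[0.5169 0.1496 0.045 ]
[0.5061 0.1469 0.045 ]
[0.5064 0.1396 0.045 ]
[0.4773 0.1341 0.045 ]
[0.4892 0.0697 0.045 ]
[0.5217 0.0757 0.045 ]
[0.5251 0.061  0.045 ]
[0.5324 0.0636 0.045 ]
[0.5312 0.0761 0.045 ]
knobtop [0.4478 0.2132 0.0985]
piv [0.5353 0.2303 0.05  ]
[[ 0.5443  0.2516  0.015 ]
 [ 0.5867  0.0072  0.015 ]
 [ 0.4915 -0.012   0.015 ]
 [ 0.4464  0.2348  0.015 ]]
yaw edge 0.17184923647574918
knobmask (10, 13, 19, 28)
```

```bash
python3 - <<'E'
from h import *
im=cv2.imread('pics/w2.png');c=ctrl.read_camera('wrist')
k=np.array([.4376,.2128,0])
for z in(.042,.0565,.0985): print(z,proj(c,k+[0,0,z]))
f,cx,cy,E=par(c);print(E[:3,3],f)
cv2.imwrite('pics/c2.png',cv2.resize(im[180:250,270:350],None,fx=7,fy=7,interpolation=cv2.INTER_CUBIC))
E
```

```text
0.042 [309.33180067 210.5881235 ]
0.0565 [308.90114783 214.57420904]
0.0985 [307.40484209 228.42388564]
[0.51913953 0.21713112 0.35392563] 335.0844503804528
```

View pics/c2.png

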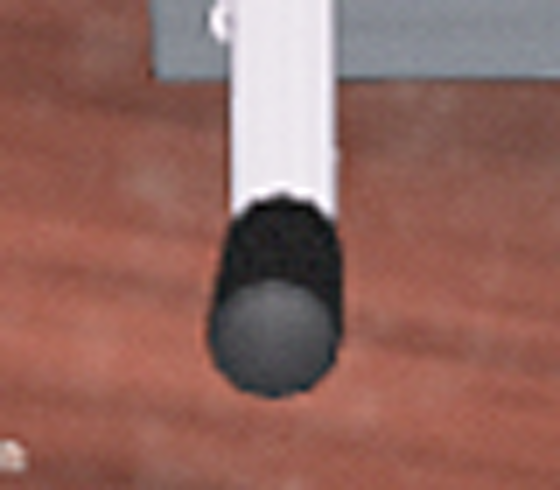

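The knob top centre is at (309.3,228.3), which agrees with the jig geometry: knob at (0.4376, 0.2115), jig at (0.5202, 0.1087) with yaw 0.178. Now I'll go down and grip the knob.

send_rows(moves="0 0 -0.001 0.013 -0.043 0.3 0.3;0 0 -0.001 0.013 -0.043 0.6 0.1;0 0 -0.001 0.013 -0.043 0.755 0;0 0 -0.001 0.013 -0.043 0.755 -0.2;0 0 -0.001 0.013 -0.043 0.755 -0.4;0 0 -0.001 0.013 -0.043 0.755 -0.6;0 0 -0.001 0.013 -0.043 0.755 -1;0 0 -0.001 0.013 -0.043 0.755 -1", newtons=30)

```text
time: 3.7
eef_pos: [0.4393, 0.2117, 0.0767]
tcp_rot: [0.996, 0.086, 0.002, -0.0]
contact_force: [0.4, -0.0, 6.8]
opening: 0.18
finger_force: 29.6
```

```bash
python3 -c "
from h import *
c=snap('wrist','w3.png')
s=ctrl.get_state();print(s['eef_pos'],s['opening'],s['finger_force'],s['contact_force'])"
```

```text
[0.43924644 0.21172499 0.07662849] 0.1758379305861996 29.55584228038788 [-0.85218945  0.84322538  6.42259732]
```

View pics/w3.png

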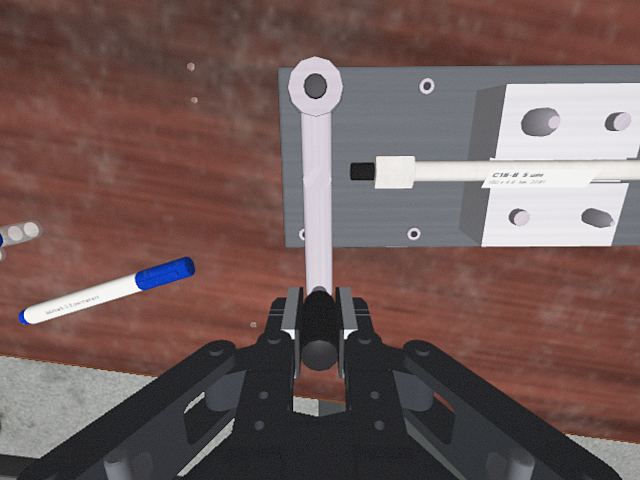

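The knob sits between the pads at (320,335); the opening reads 15 mm with a 30 N grip. Now I'll swing it along the arc.

send_rows(moves="0 0 -0.0159 0.0025 0.05 0 -1;0 0 -0.0318 0.01 0.0993 0 -1;0 0 -0.0477 0.0223 0.1478 0 -1;0 0 -0.0637 0.0395 0.1947 0 -1;0 0 -0.0796 0.0612 0.2397 0 -1;0 0 -0.0923 0.0818 0.274 0 -1;0 0 -0.0971 0.0902 0.2864 0 -1;0 0 -0.0971 0.0902 0.2864 0 -1;0 0 -0.0971 0.0902 0.2864 0 -1")

```text
time: 4.88
eef_pos: [0.4654, 0.1617, 0.0766]
tcp_rot: [0.925, 0.38, 0.002, -0.004]
contact_force: [-4.5, 13.5, 8.4]
opening: 0.178
finger_force: 30.2
```

```bash
python3 -c "
from h import *
c=snap('wrist','w4.png')
s=ctrl.get_state();print(s['eef_pos'],s['opening'],s['finger_force'],s['contact_force'],s['tcp_rot'])"
```

```text
[0.46537825 0.16166686 0.07657249] 0.17885997283152266 30.242915153503418 [-4.48698982 14.31967728  9.18600118] [ 0.92513903  0.37960463  0.00214815 -0.00367196]
```

View pics/w4.png

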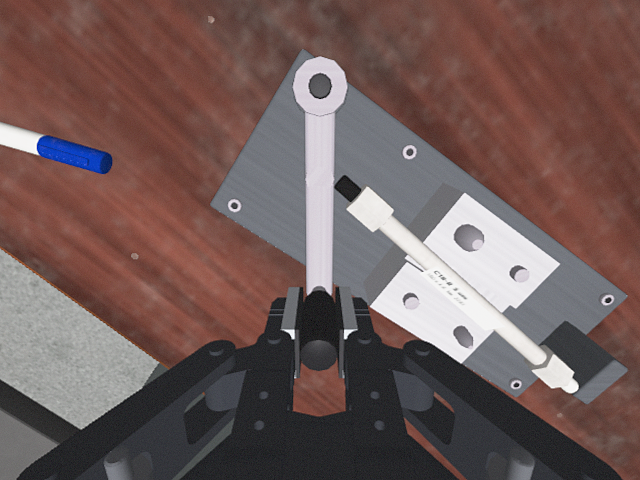

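```bash
python3 - <<'E'
from h import *
c=ctrl.read_camera('wrist')
O=np.array([.5202,.1087]);y=.178;Rm=np.array([[np.cos(y),-np.sin(y)],[np.sin(y),np.cos(y)]])
J=lambda a,b,z:np.r_[O+Rm@[a,b],z]
for n,p in dict(colN=(0,.088,.045),col0=(0,0,.045),colS=(0,-.088,.045),post=(0,-.091,.055),big=(.022,.018,.059),small=(-.022,-.018,.059),knob=None,pl=(-.015,-.091,.055),pr=(.015,-.091,.055)).items():
    if p: print(n,proj(c,J(*p)).round(1))
for u,v in((345,187),(577,388)): print(np.round(Rm.T@(onz(c,u,v,.045)[:2]-O),4))
snap('side','s5.png');snap('scene','sc5.png')
im=cv2.imread('pics/w4.png')[230:420,330:640];cv2.imwrite('pics/c3.png',cv2.resize(im,None,fx=2.5,fy=2.5,interpolation=cv2.INTER_CUBIC))
E
```

```text
colN [328.5 193.7]
col0 [464.4 286.4]
colS [578.8 364.5]
post [595.9 379.5]
big [479.8 245.4]
small [472.5 348.1]
pl [574.9 397.3]
pr [617.7 360.8]
[0.0072 0.0833]
[-0.0122 -0.1   ]
```

View pics/c3.png

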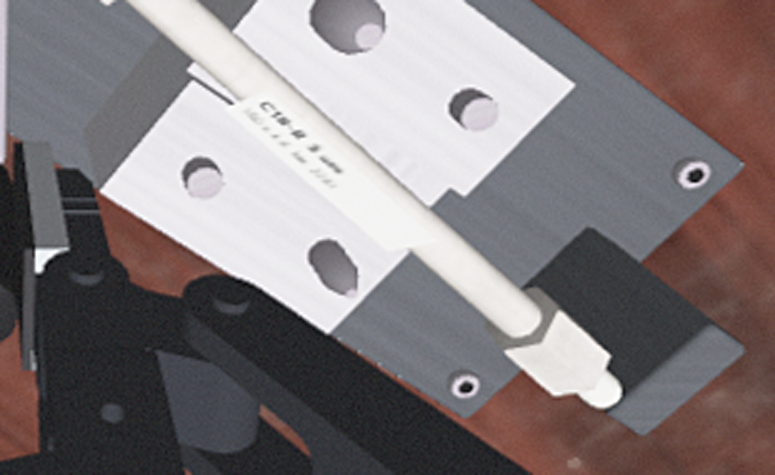

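The lever is at full stroke (about 0.583 rad), but the column's far end at (577,388) looks cocked away from the channel line, where I expected (579,364). I'll ease the lever back slowly, then measure the column.

send_rows(moves="0 0 0.008 0.0006 -0.025 0 -1;0 0 0.0159 0.0025 -0.05 0 -1;0 0 0.0239 0.0056 -0.0747 0 -1;0 0 0.0318 0.01 -0.0993 0 -1;0 0 0.0398 0.0155 -0.1237 0 -1;0 0 0.0477 0.0223 -0.1478 0 -1;0 0 0.0557 0.0303 -0.1714 0 -1;0 0 0.0637 0.0395 -0.1947 0 -1;0 0 0.0716 0.0498 -0.2175 0 -1;0 0 0.0796 0.0612 -0.2397 0 -1;0 0 0.0875 0.0737 -0.2613 0 -1;0 0 0.0971 0.0902 -0.2864 0 -1")

```text
time: 6.58
eef_pos: [0.4392, 0.2119, 0.0766]
tcp_rot: [0.996, 0.085, 0.002, -0.0]
contact_force: [0.4, -0.6, 6.8]
opening: 0.185
finger_force: 29.8
```

send_rows(moves="0 0 0 0 0 0 -1;0 0 0 0 0 0 -1;0 0 0 0 0 0 -0.4;0 0 0 0 0 0 -0.2;0 0 0 0 0 -0.3 0;0 0 0 0 0 -0.6 0.2;0 0 0 0 0 -0.75 0.3;0 0 0 0 0.2 -0.75 0.3;0 0 0 0 0.4 -0.75 0.3;0 0 0 0 0.45 -0.75 0.3;0 0 0 0 0.45 -0.75 0.3")

```text
time: 7.95
eef_pos: [0.4527, 0.1224, 0.2239]
tcp_rot: [0.996, 0.086, -0.0, -0.0]
contact_force: [-0.2, 0.3, 0.1]
opening: 0.649
finger_force: 0.0
```

```bash
python3 - <<'E'
from h import *
snap('wrist','w6.png');snap('side','s6.png');snap('scene','sc6.png')
s=ctrl.get_state();print(s['eef_pos'],s['contact_force'],s['time'])
c=ctrl.read_camera('wrist')
O=np.array([.5202,.1087]);y=.178;Rm=np.array([[np.cos(y),-np.sin(y)],[np.sin(y),np.cos(y)]])
J=lambda a,b,z:np.r_[O+Rm@[a,b],z]
w=cv2.imread('pics/w6.png')
for n,p in dict(N=(0,.088,.045),S=(0,-.088,.045),pl=(-.015,-.091,.055),pr=(.015,-.091,.055)).items(): print(n,proj(c,J(*p)).round(1))
a=w[40:300,200:640]
b1=cv2.imread('pics/s6.png')[160:250,270:370];b2=cv2.imread('pics/sc6.png')[240:340,190:320]
o=np.zeros((600,800,3),np.uint8)
a=cv2.resize(a,None,fx=1.1,fy=1.1);o[:a.shape[0],:a.shape[1]]=a
b1=cv2.resize(b1,None,fx=3,fy=3);o[:270,500:800]=b1
b2=cv2.resize(b2,None,fx=3,fy=3);o[300:600,:390]=b2
cv2.imwrite('pics/c6.png',o)
E
```

```text
[0.45262467 0.12334988 0.22405374] [ 0.16123614 -0.31412229  0.38334699] 8.1
N [251.2 145.2]
S [449.5 144.2]
pl [455.1 162.8]
pr [459.6 126.6]
```

View pics/c6.png

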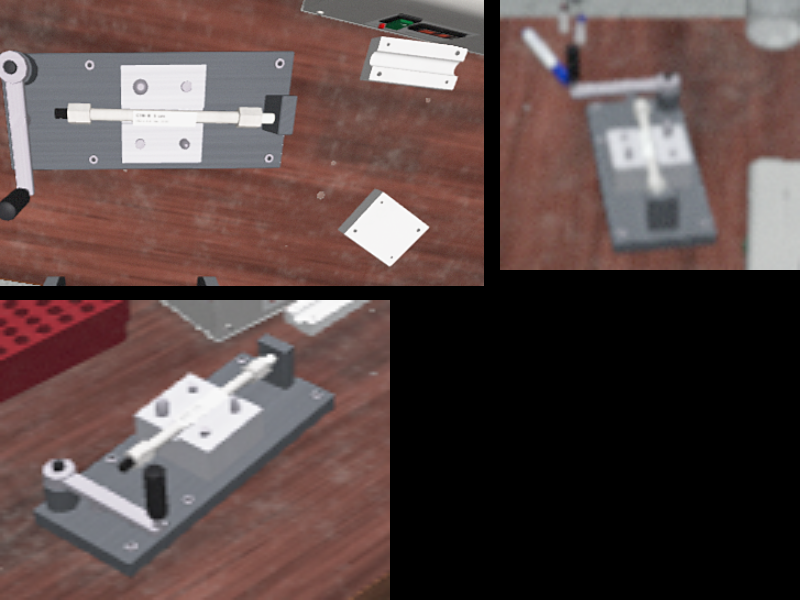

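Wrist part of the composite: the column ends are at about (250,143) and (450,147), against home predictions of (251,145) and (449.5,144). So it is home along y, with a slight yaw. The lever is back at rest. Next I'll check the end heights from the other views.

```bash
python3 - <<'E'
from h import *
w=ctrl.read_camera('wrist');s=ctrl.read_camera('scene');d=ctrl.read_camera('side')
O=np.array([.5202,.1087]);y=.178;Rm=np.array([[np.cos(y),-np.sin(y)],[np.sin(y),np.cos(y)]])
def rep(n,L):
    p,e=tri(L);print(n,np.r_[Rm.T@(p[:2]-O),p[2]].round(4),np.round(e,4))
rep('tip',[ray(w,450,147.3),ray(s,280.7,260),ray(d,321.7,224)])
rep('tip ws',[ray(w,450,147.3),ray(s,280.7,260)])
rep('near',[ray(w,250,142.7),ray(s,231.7,294.7),ray(d,317,193.3)])
rep('near ws',[ray(w,250,142.7),ray(s,231.7,294.7)])
# column centreline in the wrist view: white run per column of pixels
im=cv2.imread('pics/w6.png');g=cv2.cvtColor(im,cv2.COLOR_BGR2GRAY)
for u in list(range(252,311,6))+list(range(388,452,5)):
    v=np.where(g[125:165,u]>190)[0]+125
    print(u,(v.min(),v.max(),proj(w,np.r_[O+Rm@[0,.088-(u-251)/198*.176],.045])[1].round(1)) if len(v) else None)
E
```

```text
tip [-0.0056 -0.0888  0.0461] [0.0031 0.0041 0.0022]
tip ws [-0.0043 -0.0929  0.0396] [0.0023 0.0023]
near [0.0012 0.0831 0.0459] [0.0056 0.0058 0.0033]
near ws [-0.0014  0.0846  0.0494] [0.0051 0.0051]
252 None
258 None
264 (np.int64(134), np.int64(150), np.float64(145.1))
270 (np.int64(134), np.int64(150), np.float64(145.1))
276 (np.int64(134), np.int64(150), np.float64(145.1))
282 (np.int64(140), np.int64(147), np.float64(145.1))
288 (np.int64(139), np.int64(148), np.float64(145.0))
294 (np.int64(139), np.int64(148), np.float64(145.0))
300 (np.int64(139), np.int64(148), np.float64(145.0))
306 (np.int64(139), np.int64(148), np.float64(145.0))
388 (np.int64(141), np.int64(150), np.float64(144.6))
393 (np.int64(141), np.int64(150), np.float64(144.6))
398 (np.int64(142), np.int64(151), np.float64(144.6))
403 (np.int64(142), np.int64(151), np.float64(144.5))
408 (np.int64(142), np.int64(151), np.float64(144.5))
413 (np.int64(142), np.int64(151), np.float64(144.5))
418 (np.int64(138), np.int64(154), np.float64(144.5))
423 (np.int64(137), np.int64(154), np.float64(144.4))
428 (np.int64(138), np.int64(154), np.float64(144.4))
433 (np.int64(138), np.int64(154), np.float64(144.4))
438 (np.int64(143), np.int64(151), np.float64(144.4))
443 (np.int64(143), np.int64(151), np.float64(144.4))
448 (np.int64(143), np.int64(150), np.float64(144.3))
```

The column is seated: end heights are about 46 mm, and the yaw of about 0.03 rad is just channel play. Moving to the upper half.

send_rows(moves="0 0 -0.03 -0.03 0.3 0 1;0 0 -0.06 -0.06 0.6 0 1;0 0 -0.09 -0.09 0.9 0 1;0 0 -0.12 -0.09 1 0 1;0 0 -0.15 -0.09 1 0 1;0 0 -0.18 -0.09 1 0 1;0 0 -0.21 -0.09 1 0 1;0 0 -0.24 -0.09 1 0 1;0 0 -0.25 -0.09 1 0 1")

```text
time: 9.43
eef_pos: [0.4696, -0.0772, 0.2243]
tcp_rot: [0.641, 0.767, 0.0, -0.0]
contact_force: [-0.8, -0.3, 0.5]
opening: 1.001
finger_force: 0.0
```

```bash
python3 -c "
from h import *
mv([.486,-.282,.224],1.75)"
```

```text
turn [-0.     -0.     -0.0001] shift [-1.0223 -0.1014  0.0014] psi now 1.7494
```

send_rows(moves="0 0 0 -0.3 -0.03 0 1;0 0 0 -0.6 -0.06 0 1;0 0 0 -0.9 -0.09 0 1;0 0 0 -1 -0.1 0 1;0 0 0 -1 -0.1 0 1")

```text
time: 10.05
eef_pos: [0.4842, -0.2784, 0.224]
tcp_rot: [0.644, 0.765, 0.0, -0.001]
contact_force: [0.2, 0.1, 0.3]
opening: 0.997
finger_force: 0.0
```

```bash
python3 - <<'E'
from h import *
c=snap('wrist','w7.png');print(ctrl.get_state()['eef_pos'])
im=c['image'];O=np.array([.486,-.282]);t=.18;Rm=np.array([[np.cos(t),-np.sin(t)],[np.sin(t),np.cos(t)]])
P=lambda a,b,z:proj(c,np.r_[O+Rm@[a,b],z]).round(1)
for n,p in dict(pp=(.038,.033,.018),pm=(.038,-.033,.018),mm=(-.038,-.033,.018),mp=(-.038,.033,.018),big=(.022,.018,.018),small=(-.022,-.018,.018),r1=(.01,.027,.054),r2=(.01,-.027,.054),r3=(-.01,-.027,.054),r4=(-.01,.027,.054)).items(): print(n,P(*p))
u,v=P(0,0,.018);x0,y0=int(u)-80,int(v)-80
g=cv2.cvtColor(im,cv2.COLOR_RGB2GRAY)
cr=g[max(0,y0):y0+160:4,max(0,x0):x0+160:3]
print(x0,y0);print('\n'.join(''.join(' .:-=+*#%@'[min(9,k//26)] for k in r) for r in cr))
E
```

```text
[ 0.48417317 -0.27722353  0.22391714]
pp [357.4 180.3]
pm [355.7 242.5]
mm [284.1 243.1]
mp [281.3 181. ]
big [341.2 195.3]
small [298.8 229.5]
r1 [330.5 193.8]
r2 [330.4 249.6]
r3 [309.5 249.8]
r4 [308.4 194. ]
239 132
------------::::----------------==-----:::------------
::----------::::----------------==----::::-------=----
:-----------::-----------------==-----:::-------------
-:--------=-::------------------=-----:::-------------
-:----------:::-----------------=--:--:::----*+-------
------:-----:-:-----------------=----::::--:-:--------
-------------::----------------------:::-:::----------
------------:::----------------------:::::::----------
-::-------:-::--:--------------------:::-::-----------
-----------:::--:---------------------::::------------
-:----:-----::-------------------------:::**=--------:
-:--------:::--::::-----------=========---:----------:
-----:---:::---@%@@@@@@@@@@@@@@@@@@@@@@@:------------:
---------::::-:@%%%%%%%%@@@@@@@%%@@@%%@@:---===-----::
----::---::::-:@%%%@%@%@-=====-%@=::%@%@:-----=-----::
---------::::-:@%%%%%@%@+***###@+:-:-@@@:------------:

[... 619 characters left out ...]
-:@%@@@@@@%%@%@%@@@@@@@@@@-----------=--
--::-:::-------:--------%%@%@%@::-:--------:----:-----
--:---:::::-------------:=+=---:--:------------::-----
---:-::::--::------------------:----------------------
---:-::-------------------------::----=------------=--
----:::::::--------=-----------:-----------------=----
-:--::::::--------------------------------:-:-:-------
=-:--:::::::-------------------:--------------::------
-----:::::::------=-----------::---------:--:::-------
----::::----------=------:-----------------::::-------
-:--::::----------=-------------------------:::-------
-::-:::::-:--------------------:------------::--------
::.:::::::---=====-------=-----:-:-----=---:-:------==
```

The numeric picture confirms the larger hole at +x,+y, so the yaw is about 0.18 and the half is at about (0.488, −0.2815). Both holes lie within about 2 px of prediction.

```bash
python3 - <<'E'
from h import *
c=ctrl.read_camera('wrist');g=cv2.cvtColor(c['image'],cv2.COLOR_RGB2GRAY)
m=np.zeros_like(g);m[165:260,270:375]=(g[165:260,270:375]>195)
m=cv2.morphologyEx(m,cv2.MORPH_CLOSE,np.ones((15,15)))
E=[]
rows=range(185,236)
L=[(np.where(m[v])[0].min(),v) for v in rows];Rr=[(np.where(m[v])[0].max(),v) for v in rows]
for nm,pts in(('L',L),('R',Rr)):
    a,b=np.polyfit(*[np.array([p[i] for p in pts]) for i in(1,0)],1)
    w=[onz(c,a*v+b,v,.018) for v in(185,235)];d=w[0]-w[1];print(nm,np.arctan2(-d[0],d[1]),np.round((w[0]+w[1])/2,4))
mv([.488,-.2815,.037],1.755)
E
```

```text
L 0.19234412786904845 [ 0.4491 -0.2849  0.018 ]
R 0.17993109330659363 [ 0.5228 -0.2721  0.018 ]
turn [-0.0001 -0.0002 -0.0017] shift [-0.0289  0.0148  0.9348] psi now 1.7445
```

send_rows(moves="0 0 -0.002 -0.029 0.01 0.3 0.5;0 0 -0.002 -0.029 0.01 0.6 0.2;0 0 -0.002 -0.029 0.01 0.8 0.1;0 0 -0.002 -0.029 0.01 0.935 0;0 0 -0.002 -0.029 0.01 0.935 -0.2;0 0 -0.002 -0.029 0.01 0.935 -0.4;0 0 -0.002 -0.029 0.01 0.935 -0.6;0 0 -0.002 -0.029 0.01 0.935 -1;0 0 -0.002 -0.029 0.01 0.935 -1;0 0 -0.002 -0.029 0.01 0.935 -1", newtons=80)

```text
time: 11.4
eef_pos: [0.4886, -0.2839, 0.0395]
tcp_rot: [0.639, 0.769, 0.0, 0.002]
contact_force: [0.6, 3.4, 6.7]
opening: 0.221
finger_force: 79.0
```

```bash
python3 - <<'E'
from h import *
c=snap('wrist','w8.png');s=ctrl.get_state();print(s['eef_pos'],s['opening'],s['finger_force'],s['contact_force'])
mv(s['eef_pos'])
E
```

```text
[ 0.48857705 -0.28387665  0.03949037] 0.22155956054664538 78.98270845413208 [0.68903809 3.20674039 5.86296446]
turn [0.0004 0.0003 0.    ] shift [0. 0. 0.] psi now 1.7559
```

send_rows(moves="0 0 0 0 0 -0.2 -1;0 0 0 0 0 -0.4 -1;0 0 0 0 0 -0.6 -1;0 0 0 0 0 -0.75 -1;0 0 0 0 0 -0.8 -1;0 0 0 0 0 -0.8 -1")

```text
time: 12.2
eef_pos: [0.487, -0.2834, 0.1971]
tcp_rot: [0.639, 0.769, -0.0, 0.0]
contact_force: [-0.1, 0.4, -2.8]
opening: 0.217
finger_force: 78.8
```

```bash
python3 - <<'E'
from h import *
c=snap('wrist','w9.png');s=ctrl.get_state();p=s['eef_pos'];print(p,s['opening'],s['finger_force'],s['contact_force'])
r=R.from_quat(s['tcp_rot']);print('psi',np.arctan2(*r.as_matrix()[1::-1,0]))
T=lambda x,y,z:proj(c,p+r.apply([x,y,z])).round(1)
zt=.0215
for n,q in dict(A=(.033,.038,zt),B=(.033,-.038,zt),C=(-.033,.038,zt),D=(-.033,-.038,zt),big=(.018,.022,zt),sm=(-.018,-.022,zt)).items(): print(n,T(*q))
g=cv2.cvtColor(c['image'],cv2.COLOR_RGB2GRAY)
u,v=T(0,0,zt);x0,y0=int(u)-150,int(v)-130;print(x0,y0)
cr=cv2.GaussianBlur(g,(5,5),0)[y0:min(480,y0+250):6,x0:x0+300:3]
print('\n'.join(''.join(' .:-=+*#%@'[min(9,k//26)] for k in q) for q in cr))
mv([.5202,.1087,.2],1.749)
E
```

```text
[ 0.48651887 -0.28296872  0.19590237] 0.22776914483119853 78.81156206130981 [-0.60173924 -0.55302704 -2.61769049]
psi 1.755971810582741
A [396.6 234.8]
B [237.  234.9]
C [387.5 350.6]
D [246.7 350.7]
big [361.7 263.8]
sm [275.2 326.8]
167 166
::::::----------:----------------::::-------------------------::-::-------------:------------------=
:::--:--------------------------::::-------------------------------++=---------:::----------------==
::::::--------------------:----::::----------------------::-:-----------------:::::--------=-----===
::::::--------------------:----::::-------------------------:::-----===-------:::--------==------===
::::::-------------------------::::-------------------------::----------------::---------=------====
:::----------------------::---::::----------------------:---::::-------------::-------------=--=====
:::---------------------:::---:::---::------------------:--:::::-------------:-----------------=====
:::----------------------:::--:::---:------------------::-::::--------------::----------------======
::::----------------------::-------::------------
[... 2761 characters left out ...]
:::::::..........
..........:::::::::::::::................--+%%%%%%%%%%%%%%#-::................::::::::::::::........
........::::::::::::::::.................--=+*************-:-:................:::::::::::::::::.....
.....:::::.:::::::::::::......:::........---=======-------::::.......:::.......::::::::::::#-::::...
...:::::::.::::::::::::..................-=*#########*=-----+-.................::::::::::::.+%+:::::
::::::-:....:::::::::::.................:##############*=-=##=.................:::::::::::....=#+:::
:::::...............:.....................:-=*#########*+:::....................:::.............:=::
turn [-0.0002 -0.0003  0.0011] shift [ 1.8939  0.5261 -0.0182] psi now 1.756
```

send_rows(moves="0 0 0 0.25 0.1 0 -1;0 0 0 0.5 0.2 0 -1;0 0 0 0.7 0.26 0 -1;0 0 0 0.7 0.26 0 -1")

```text
time: 12.75
eef_pos: [0.5114, -0.1332, 0.1948]
tcp_rot: [0.637, 0.771, -0.0, -0.002]
contact_force: [0.1, 0.4, -1.6]
opening: 0.219
finger_force: 78.8
```

send_rows(moves="0 0 0.0011 0.25 0.1 0 -1;0 0 0.0011 0.5 0.2 0 -1;0 0 0.0011 0.65 0.26 0 -1;0 0 0.0011 0.7 0.26 0 -1;0 0 0.0011 0.7 0.26 0 -1;0 0 0.0011 0.7 0.26 0 -1")

```text
time: 13.5
eef_pos: [0.5376, 0.0097, 0.1969]
tcp_rot: [0.642, 0.767, -0.0, -0.0]
contact_force: [0.8, -0.8, -1.8]
opening: 0.217
finger_force: 78.8
```

```bash
python3 - <<'E'
from h import *
c=snap('wrist','w10.png');s=ctrl.get_state();p=s['eef_pos'];print(p,s['opening'],s['finger_force'],s['contact_force'],s['time'])
r=R.from_quat(s['tcp_rot']);print('psi',np.arctan2(*r.as_matrix()[1::-1,0]))
O=np.array([.5202,.1087]);t=.178;Rm=np.array([[np.cos(t),-np.sin(t)],[np.sin(t),np.cos(t)]])
J=lambda a,b,z:proj(c,np.r_[O+Rm@[a,b],z]).round(1)
for n,q in dict(pp=(.038,.033,.045),mp=(-.038,.033,.045),mm=(-.038,-.033,.045),pm=(.038,-.033,.045),big=(.022,.018,.059),bigfoot=(.022,.018,.045),small=(-.022,-.018,.059),smallfoot=(-.022,-.018,.045)).items(): print(n,J(*q))
g=cv2.cvtColor(c['image'],cv2.COLOR_RGB2GRAY)
u,v=J(0,0,.045);x0,y0=int(u)-75,int(v)-60;print(x0,y0)
cr=g[max(0,y0):y0+120:3,x0:x0+150:2]
print('\n'.join(''.join(' .:-=+*#%@'[min(9,k//26)] for k in q) for q in cr))
E
```

```text
[0.537714   0.00965699 0.19707267] 0.21847918589439638 78.83033394813538 [-0.06671876 -0.12411884 -2.02584824] 13.55
psi 1.7475168864310817
pp [369.7  52.2]
mp [267.7  52.4]
mm [271.8 144. ]
pm [365.8 143.9]
big [349.2  71.8]
bigfoot [347.7  74.4]
small [289.6 124.6]
smallfoot [291.1 124.4]
243 40
--:--:-:============================%@@@%%==========================-::::::
--:----:===========================+%@@@%#==========================-::::::
--:-----===========================+%@@@@#-=========================-::::::
--------=====-=====-=-==-=====-====+%@@@%#--===----====----==-======-::::::
---------===*@@@%@@@@@%%@%%@@%%@@@%#%@@@%*%%@@@@@%@%%%%%@%%%%@@%====:::::::
--------====*@%@%@@%%%%%%%%%%%%%%%%#%@@@%#%@@%%@%%%%%%%%%%%%%%@#====:::::::
---------===+@%@%@@%%%%%%%%%%%%%%%%#%@@@%*%%@%%@%%%%%%%%%%%%%%@#====.:::::-
-------=====+@@@%@@%%%%%@%%%%%%%%%%%%@@@%*%%@%%@@%%%@@@%%%%%%@@*====::::::-
--------=====@@@%@@%%%%%%%%%%%%%%@@@@@@@@#%%@%@@%@%++++*@%%%%%@*====::::::-
---------====@@@%%@@%%#%#%%%%%%%@@@%@@*%@*%@@@@@@#++#%#++@%%%%@*====:::::--
---------====@@@%@@%%%%%%#%@%%%%%@@%@@@@@
[... 1538 characters left out ...]
%@@====--------:
-----------===#@@@@@@@%%%@%%%@%%%@@@@@@@*%%@@@@@@%%%@@%@@%%%%@====---------
----=-----====#@@@%@@%@%%@%%%@%%%@#%@@@%*@%@@%@@@%%%%%%%@%%%%@====---------
----=-----====*@@@@@@%@%%@%%%%%%%@%%@@@%#@%@@%@@%@%%%@%@%%%%@@====:--------
-----------===+%%%%%%%%##%%#%%##%#*%@@@%***###########*###*##*====:--------
-----------=======================+%@@@%==========================---------
:-------:::=======================+@@@@%+=========================-:-------
-------:-::=======================+@@@@%+=========================---------
--------:::=======================*@@@@%=========================----------
-------::::=======================*%@@@%=========================----------
```

```bash
python3 - <<'E'
from h import *
c=ctrl.read_camera('wrist');s=ctrl.get_state();p=s['eef_pos'];r=R.from_quat(s['tcp_rot'])
g=cv2.GaussianBlur(cv2.cvtColor(c['image'],cv2.COLOR_RGB2GRAY),(3,3),0).astype(int)
tool=lambda u,v:r.inv().apply(onz(c,u,v,p[2]-.0215)-p).round(4)
for u in(250,265,280,350,365,385): # top edge: strongest dark->bright going down
    col=g[205:250,u];k=np.argmax(col[3:]-col[:-3]);print('top',u,205+k+1.5,tool(u,205+k+1.5))
for v in(245,265,285):
    a=g[v,215:270];k=np.argmax(a[3:]-a[:-3]);b=g[v,375:420];j=np.argmax(b[:-3]-b[3:])
    L,Rr=215+k+1.5,375+j+1.5;print('LR',v,L,Rr,tool(L,v),tool(Rr,v))
m=(g[245:280,345:385]<170).astype(np.uint8);cs=max(cv2.findContours(m,0,1)[0],key=cv2.contourArea);x,y,w,h=cv2.boundingRect(cs);print('hole',x+345,y+245,w,h,tool(345+x+w/2,245+y+h/2))
E
```

```text
top 250 230.5 [ 0.0361 -0.0319  0.0215]
top 265 230.5 [ 0.0361 -0.0249  0.0215]
top 280 230.5 [ 0.0361 -0.0178  0.0215]
top 350 230.5 [0.0361 0.0151 0.0215]
top 365 230.5 [0.0361 0.0222 0.0215]
top 385 230.5 [0.0361 0.0316 0.0215]
LR 245 239.5 398.5 [ 0.0288 -0.0374  0.0215] [0.0288 0.0385 0.0215]
LR 265 240.5 396.5 [ 0.0184 -0.0377  0.0215] [0.0184 0.0383 0.0215]
LR 285 242.5 395.5 [ 0.0076 -0.0375  0.0215] [0.0076 0.0386 0.0215]
hole 350 246 29 27 [0.0213 0.0226 0.0215]
```

```bash
python3 -c "
from h import *
mv([.5201,.1066,.115],1.749)"
```

```text
turn [-0.      0.     -0.0002] shift [ 0.4924 -0.0018  0.411 ] psi now 1.7475
```

send_rows(moves="0 0 0 0.2 0 0 -1;0 0 0 0.4 0 0 -1;0 0 0 0.49 -0.002 0.1 -1;0 0 0 0.492 -0.002 0.3 -1;0 0 0 0.492 -0.002 0.41 -1;0 0 0 0.492 -0.002 0.41 -1;0 0 0 0.492 -0.002 0.41 -1", newtons=110)

```text
time: 14.48
eef_pos: [0.521, 0.1072, 0.1166]
tcp_rot: [0.642, 0.767, 0.001, 0.001]
contact_force: [0.4, -0.3, -1.9]
opening: 0.211
finger_force: 109.5
```

```bash
python3 -c "
from h import *
s=ctrl.get_state();print(s['contact_force'],s['eef_pos'])
mv([.5201,.1066,.0845],1.749)"
```

```text
[ 0.39264697 -0.27532493 -1.86057322] [0.52099141 0.1072472  0.11658421]
turn [ 0.0003  0.0001 -0.0001] shift [-0.0023 -0.0053  0.1604] psi now 1.7484
```

send_rows(moves="0 0 0 -0.002 -0.005 0.04 -1;0 0 0 -0.002 -0.005 0.07 -1;0 0 0 -0.002 -0.005 0.1 -1;0 0 0 -0.002 -0.005 0.12 -1;0 0 0 -0.002 -0.005 0.13 -1;0 0 0 -0.002 -0.005 0.13 -1;0 0 0 -0.002 -0.005 0.13 -1")

```text
time: 15.35
eef_pos: [0.5192, 0.1072, 0.0896]
tcp_rot: [0.641, 0.767, 0.0, 0.0]
contact_force: [-1.5, -0.4, -0.5]
opening: 0.214
finger_force: 110.2
```

send_rows(moves="0 0 0 0 0 0.015 -1;0 0 0 0 0 0.03 -1;0 0 0 0 0 0.04 -1;0 0 0 0 0 0.05 -1;0 0 0 0 0 0.05 -1;0 0 0 0 0 0.05 -1")

```text
time: 16.1
eef_pos: [0.5194, 0.1073, 0.0846]
tcp_rot: [0.641, 0.768, -0.001, -0.001]
contact_force: [-16.2, -0.9, 30.2]
opening: 0.215
finger_force: 114.3
```

send_rows(moves="0 0 0 0 -0.006 0 -1;0 0 0 0 -0.012 -0.002 -1;0 0 0 0 -0.012 -0.002 -1;0 0 0 0 -0.012 -0.002 -1")

```text
time: 16.6
eef_pos: [0.5193, 0.1073, 0.0845]
tcp_rot: [0.641, 0.767, 0.002, 0.001]
contact_force: [-5.9, 2.0, 20.0]
opening: 0.215
finger_force: 113.1
```

```bash
python3 - <<'E'
from h import *
c=snap('wrist','w12.png');s=ctrl.get_state();print(s['eef_pos'],s['contact_force'],s['wrist_torque'],s['opening'],s['finger_force'],s['time'])
sd=snap('side','s12.png')
O=np.array([.5200,.1098]);t=.178;Rm=np.array([[np.cos(t),-np.sin(t)],[np.sin(t),np.cos(t)]])
# top face of the plate: corners expected at z=.063
for a,b in((.038,.033),(-.038,.033)): print(proj(c,np.r_[O+Rm@[a,b],.063]).round(1))
g=cv2.GaussianBlur(cv2.cvtColor(c['image'],cv2.COLOR_RGB2GRAY),(3,3),0).astype(int)
tool=lambda u,v:(Rm.T@(onz(c,u,v,.063)[:2]-O)).round(4)
for u in(250,265,280,350,365,385):
    col=g[205:250,u];k=np.argmax(col[3:]-col[:-3]);print('top',u,206.5+k,tool(u,206.5+k))
for v in(245,265,285):
    a=g[v,215:270];k=np.argmax(a[3:]-a[:-3]);b=g[v,375:420];j=np.argmax(b[:-3]-b[3:])
    L,Rr=216.5+k,376.5+j;print('LR',v,L,Rr,tool(L,v),tool(Rr,v))
E
```

```text
[0.51927234 0.10729362 0.08453651] [-5.24440878  2.3131821  21.08428376] [0.06393218 1.38379943 0.00499368] 0.21320022852784778 113.15295338630676 16.65
[400.5 231.9]
[239.3 232.1]
top 250 230.5 [-0.0329  0.0338]
top 265 230.5 [-0.0259  0.0338]
top 280 230.5 [-0.0188  0.0338]
top 350 230.5 [0.0141 0.0337]
top 365 230.5 [0.0212 0.0337]
top 385 230.5 [0.0306 0.0337]
LR 245 238.5 398.5 [-0.0389  0.0265] [0.0376 0.0264]
LR 265 240.5 396.5 [-0.0387  0.0161] [0.0374 0.016 ]
LR 285 242.5 394.5 [-0.0385  0.0053] [0.0372 0.0051]
```

send_rows(moves="0 0 0 0 -0.006 0.006 -1;0 0 0 0 -0.006 0.006 -1;0 0 0 0 -0.006 0.006 -1;0 0 0 0 -0.006 0.006 -1;0 0 0 0 -0.006 0.006 -1;0 0 0 0 -0.006 0.006 -1")

```text
time: 17.45
eef_pos: [0.5192, 0.1073, 0.0846]
tcp_rot: [0.641, 0.767, 0.003, 0.002]
contact_force: [-5.4, 2.2, 24.1]
opening: 0.215
finger_force: 113.7
```

```bash
python3 - <<'E'
from h import *
s=ctrl.get_state();print(s['eef_pos'],s['contact_force'],s['wrist_torque'],s['tcp_rot'],s['time'])
c=snap('wrist','w13.png')
# column near end & lever knob in place: compare with the prediction
O=np.array([.5200,.1098]);t=.178;Rm=np.array([[np.cos(t),-np.sin(t)],[np.sin(t),np.cos(t)]])
u,v=proj(c,np.r_[O+Rm@[0,.088],.045]);print('col end',u,v)
g=cv2.cvtColor(c['image'],cv2.COLOR_RGB2GRAY)
for k in range(int(v)-20,int(v)+60,3): print(k,''.join(' .:-=+*#%@'[min(9,x//26)] for x in g[k,int(u)-40:int(u)+40:2]))
print(proj(c,np.r_[O+Rm@[-.063,.117],.0985]))
E
```

```text
[0.51924844 0.10726841 0.08456737] [-5.39232874  2.20245536 24.06905549] [ 0.17896796  1.48592816 -0.02703947] [0.64124814 0.76732584 0.0025971  0.00226396] 17.45
col end 319.69466302003474 108.68995179716659
88 ========================================
91 ========================================
94 ========================================
97 ========================================
100 ========================================
103 ========================================
106 ========================================
109 ========================================
112 ===================.....:::=============
115 ==================- .......-============
118 ==================-........=============
121 ==================- .......=============
124 ==================- .......=============
127 ==================- .......=============
130 ==================-........=============
133 ==================:....... =============
136 ==============++**+=---::::=============
139 ==============+*@@@@@@@@@%%%%%%+========
142 ==============++%@@@@@@@@%%%%%%+========
145 ==============++@@@@@@@@@%%%%%%+========
148 ==============+*@@@@@@@@@%%%%%%=========
151 ==============*+@@@@@@@@@%%%%%%+========
154 ==============*+@@@@@@@@@%%%%%%=========
157 ==============*+@@@@@@@@@%%%%%%=========
160 ==============*+@@@@@@@@@%%%%%%=========
163 ==============*+@@@@@@@@@%%%%%#=========
166 ==============++@@@@@@@@@%%%%%#=========
[103.70527859  -5.38338681]
```

The halves touch, but the tool has tilted about 0.007 rad with +x side up, so the contact is biased towards −x. I'll correct that with a small turn about tool x.

send_rows(moves="0.001 0 0 0 0 0 -1;0.002 0 0 0 0 0 -1;0.002 0 0 0 0 0 -1;0.002 0 0 0 0 0 -1")

```text
time: 18.0
eef_pos: [0.5194, 0.1073, 0.0846]
tcp_rot: [0.641, 0.767, -0.002, -0.001]
contact_force: [-8.4, 1.6, 23.7]
opening: 0.216
finger_force: 113.7
```

```bash
python3 - <<'E'
from h import *
s=ctrl.get_state();print(s['eef_pos'],s['contact_force'],s['wrist_torque'],R.from_quat(s['tcp_rot']).as_matrix()[:,2],s['time'])
E
```

```text
[0.51940053 0.10728107 0.08461029] [-8.4061413   1.56568707 23.7156676 ] [ 0.27898412  0.92016855 -0.0172585 ] [-0.0042474  -0.00104635 -0.99999043] 18.0
```

send_rows(moves="-0.001 0 0 0 0 0.004 -1;-0.001 0 0 0 0 0.004 -1;-0.001 0 0 0 0 0.004 -1;-0.001 0 0 0 0 0.004 -1;-0.001 0 0 0 0 0.004 -1;-0.001 0 0 0 0 0.004 -1")

```text
time: 18.75
eef_pos: [0.5193, 0.1073, 0.0845]
tcp_rot: [0.641, 0.767, 0.0, 0.0]
contact_force: [-10.0, 2.7, 28.2]
opening: 0.211
finger_force: 114.2
```

```bash
python3 - <<'E'
from h import *
s=ctrl.get_state();print(s['eef_pos'],s['contact_force'],s['wrist_torque'],R.from_quat(s['tcp_rot']).as_matrix()[:,2],s['finger_force'])
# seam seen in the side view: vertical brightness profile across the near (-y) face, at left/middle-left/right
c=snap('side','s14.png');g=cv2.cvtColor(c['image'],cv2.COLOR_RGB2GRAY)
O=np.array([.5200,.1098]);t=.178;Rm=np.array([[np.cos(t),-np.sin(t)],[np.sin(t),np.cos(t)]])
for a in(-.03,-.02,.02,.03):
    P=[proj(c,np.r_[O+Rm@[a,-.033],z]) for z in(.068,.063,.045,.02)]
    u=int(round(P[2][0]));print(a,[round(q[1],1) for q in P],u,g[int(P[0][1])-4:int(P[3][1])+2,u])
E
```

```text
[0.51927278 0.10730532 0.08450196] [-9.96536447  2.67602126 28.20706401] [ 0.19485907  1.50420253 -0.03955768] [ 7.88600501e-04 -9.05529491e-05 -9.99999685e-01] 114.17007207870483
-0.03 [np.float64(208.1), np.float64(209.5), np.float64(214.6), np.float64(221.6)] 311 [221 221 212 200 205 212 198 165 146 141 146 149 152 145 144 143 146 141
 141]
-0.02 [np.float64(207.8), np.float64(209.2), np.float64(214.3), np.float64(221.3)] 314 [201 217 222 216 211 214 212 192 158 142 143 143 146 149 145 145 143 144
 146 140]
0.02 [np.float64(206.6), np.float64(208.0), np.float64(213.1), np.float64(220.1)] 327 [221 223 225 221 223 223 210 183 153 143 148 150 153 144 144 145 140 143
 141 141]
0.03 [np.float64(206.3), np.float64(207.7), np.float64(212.8), np.float64(219.8)] 331 [205 214 219 221 226 222 205 176 149 141 147 142 144 143 141 143 145 142
 142]
```

```bash
python3 -c "
from h import *
print(ctrl.sign_off())"
```

```text
the job is handed in; nothing more can be done
None
```

The job is handed in with the arm still gripping the upper half and pressing it shut at about 28 N: the lever was pulled through its full stroke and eased back to rest, and the column measures home to within about 1–2 mm. The upper half is the right way round on both dowels at flush height with no gap visible, and the jar, bottle and block were not touched.

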